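# Hold the loopback plug home on the test set

## Robot

A 6-joint arm with a two-finger parallel gripper is mounted at the origin on a cart in front of the work surface, level with it; the furniture and walls round the work are solid. World frame = base frame: x ahead of the robot, y to its left, z up, the work surface at z = 0. Lengths are in m, angles in rad, forces in N, time in s.
With the tool pointing down it reaches from about 0.25 to 0.725 m from the base axis. Payload 4 kg.
Tool frame: the origin (TCP) lies midway between the tips of the shut fingers; the grasp point (between the pads) lies 19 mm behind it; y points along the fingers, z is the direction in which the jaws open and shut, and the axes are right-handed (so a half turn about y gives the same grasp; the last joint's range is limited). The gripper opens to 85 mm and grips with 20 to 120 N. Pads are 22 mm wide; open, the fingers measure 114 mm over their backs; the gripper's body (76 mm by 85 mm) begins 54 mm behind the grasp point. The pads swing forward as they close: fully open they stand 13 mm farther back than shut.
Start: joints at [0, 0.241, 0.005, 1.335, 0, 1.571], TCP at [0.5, -0, 0.231] pointing down, gripper open.
Joint ranges: [-2.72, 2.72], [-1.05, 1.87], [-1.09, 1.28], [-1.99, 2.15], [-1.42, 1.44], [-3.14, 3.14]. Speed limits (rad/s): [2.79, 2.79, 3.14, 3.14, 3.14, 3.14].

## Interface

Orientations are given as a unit quaternion [x, y, z, w].
In Python, from workcell import bot gives the robot as it stands. The module is installed in compiled form; this text tells all that it offers.
- The arm moves only by the shell command python3 -m handwheel 'ROWS' [OPENING]. ROWS is JSON, a list of rows, each a list of 6 numbers: the shift along the tool's x, y, z in units of 25 mm (1.0 is 25 mm), then the turn, a rotation vector about the tool's x, y, z in units of 10 degrees (1.0 is 10 degrees). A call has exactly 5 rows; each row is the pose to reach, as a shift and turn from the pose commanded when the call began, along the tool's axes at that moment; what a row does not reach only later rows make up. A row lasts 1/8 s, in which the tool goes at most 62.5 mm and 10.7 degrees, less where a joint would pass 70% of its speed; a pose out of reach is approached as far as the arm can. A call with a gripper value outside its range is refused whole. OPENING is the gripper command: -1 is shut, 1 is fully open, values between are in proportion, set as the call begins (- or left out, the last holds). The fingers move at their own pace and stop on an object; the grip force is fixed at half the most. Time passes only in rows, so rows that repeat a pose let the fingers close, or fill a call up. It gives the time, the measured TCP pose, the force and the opening at its end, in the units of the state.
- bot.get_obs(): the state, without advancing time (a new reading comes with each control period).
- bot.camera(name): name is "scene" or "side" or "wrist"; returns a dict with "color" (400x640x3 uint8, red, green, blue), "fx", "fy", "cx", "cy" (pixels), "rvec" (rotation vector, rad) and "tvec" (3), from world to camera coordinates, as OpenCV has them. Camera axes: x right, y down, z forward; pixel columns grow to the right and rows downward; lengths in m; the calibration is good to about 2 mm. A picture is of the moment at which its call begins. There is no depth.
- bot.job_done(): hands the job in, once; it reports no verdict.
The state is a dict: "clock": time; "joint_pos": joint angles; "joint_vel": joint speeds; "tau": joint torques, N m; "eef_pos": TCP position; "tool_rot": TCP orientation; "ft_force": force on the tool from outside, world axes, zero at the start; "ft_torque": the same for the moment, N m; "grip_width": finger opening in m.
Only numpy, scipy, OpenCV 4.12 (cv2) and the standard library are available. Lean on these libraries where they do the work, as an engineer would, in place of code of your own. Each camera call takes 0.05 s, during which the arm holds its last target.

## Task

The lid of the rugged test set is almost shut. Raise it by its front tab until the screen inside leans back about ten degrees past upright, and leave it standing there on its stiff hinge. Then take the knurled loopback plug that stands loose on the socket, turn it clockwise (seen from above) until its hidden keyway drops over the pin, push it fully home onto the flange against the sprung contacts, and finish still holding it pushed home, without letting go, so that the self-test can run; do not lift it off its socket or knock the things lying around.

Things in the scene. Friction and masses are not known exactly. Their poses are not given: they have to be found in the camera images.
- tester: Dark grey clamshell test set, fixed to the bench: base 240 wide (its y) x 160 deep (its x) x 70 mm high, walls 5 mm, with a metal deck sunk to 35 mm above the table. Origin at the centre of its underside; x points away from the robot to the hinge side, z up. With the lid shut it is 111 mm high.
- tester_hinge (a point): Middle of the lid's hinge axis, on the far rim of the base (80 mm behind the tester's origin, 70 mm above the table). The axis is the tester's y axis.
- lid (a joint): Angle of the display lid in rad: 0 shut, 1.57 upright, 2.3 fully back; starts at 0.05 to 0.4. Ten degrees past upright is 1.745. Friction hinge: about 6 to 8 N at the tab raises it and it stays where it is left. The lid is a shell 160 x 240 mm, 41 mm deep, screen inside.
- lid_tab (a point): Grip point on the lid's pull tab, a black tongue 30 mm wide (along the hinge), 10 mm thick, 40 mm long, at the middle of the lid's front edge. The point moves with the lid: 186 mm from the hinge axis in the rim plane, 8 mm to its outer side, 26 mm beyond the edge. The tab can be pinched by its two sides from straight above at every lid angle, turning between the pads.
- socket_face (a point): Centre of the upper face of the socket's square steel flange on the deck, 39 mm above the table, on the socket's vertical axis, 100 mm in front of the hinge. On it stands a spigot 29 mm across, 23 mm high, with one sideways pin 6 mm thick whose top is 7.5 mm above the flange (hidden under the plug), and inside it a sprung contact block that carries the plug.
- plug: Loopback plug: knurled round metal collar, 50 mm across, 45 mm high, about 0.12 kg, no cable. Origin at the centre of its underside, z up. It stands loose on the spigot (1.5 mm play), underside 10 mm above the flange, and turns freely. The spring lifts it with 5 N there and 9 N when home (underside on the flange), and raises it again if let go. Where its one keyway lies cannot be seen.
- plug_top (a point): Centre of the plug's flat top, 44 mm above its underside; grip the collar in its upper 25 mm. Pushed down, the plug is stopped by the pin after 2.5 mm; with the keyway over the pin (it fits within about 6 to 10 degrees either way, thanks to the play) it goes down the whole 10 mm. At the start it has to be turned 25 to 65 degrees clockwise, seen from above, to get there.
- board: Green circuit board, 98 x 152 x 10 mm, lying left of the test set; bystander. Origin at the centre of its underside.
- pliers: Pliers with dark blue handles, 56 x 164 x 15 mm, lying left of the test set; bystander. Origin at the centre of the underside.
- spool: Spool of solder wire, 70 x 94 x 40 mm, bystander. Origin at the centre of its underside.
- glue_tube: Yellow glue tube, 17 x 107 x 17 mm, lying left of the test set; bystander. Origin at the centre of its underside.

How it is judged:
By the outcome, as a careful person would: the job done as asked, in the order asked, and still so for the second after the job is handed in, while the arm keeps its last pose, push and grip.
It also fails if it takes over 58 s, if anything falls off the work surface, if the arm or the gripper's body presses on something with over 40 N, if the wrist force passes 120 N, or if a joint passes its speed limit or range.

## Working session

There is one attempt and no reset: what is moved stays moved. The work goes in short steps, Python scripts to look and compute and a shell command to move; the robot and the scene stay as the last step left them, time stands still between calls to the robot, and variables do not carry over. Pictures are saved under pics/ and viewed, and the job is handed in when it is done.

```bash
mkdir -p pics; python3 - <<'E'
from workcell import bot
import cv2
o=bot.get_obs()
for k,v in o.items(): print(k,v)
for n in ["scene","side","wrist"]:
    c=bot.camera(n); cv2.imwrite(f"pics/{n}0.png",c["color"][:,:,::-1]); print(n,[c[k] for k in ("fx","fy","cx","cy","rvec","tvec")])
E
```

```text
clock 0.0
joint_pos [ 1.69444345e-06  2.41450097e-01  3.71109745e-03  1.33517160e+00
 -6.59215773e-06  1.57079840e+00]
joint_vel [-0.00114864 -0.00222486 -0.00129931 -0.00072218 -0.00100066 -0.00126744]
tau [ 5.50268451e-04 -3.72315860e+01  2.52406776e+01  1.67737965e-02
  2.29149265e-05  1.14679995e-05]
eef_pos [ 4.99372248e-01 -1.15456184e-06  2.30389391e-01]
tool_rot [ 0.50052984 -0.50052673  0.49947289 -0.49946941]
ft_force [-0.05944332 -0.78881483 -0.21598314]
ft_torque [-0.0202907   0.00136554  0.01381116]
grip_width 0.0853360077599034
scene [407.8368464346709, 407.8368464346709, 322.3563032345446, 198.64348501025282, array([ 2.30960302, -0.69414279,  0.29630451]), array([-0.43448543,  0.243792  ,  0.73330941])]
side [507.05488905631967, 507.05488905631967, 324.5613001642188, 204.09563548031684, array([ 0.77524328, -2.37852787,  1.36273953]), array([0.38200419, 0.26363747, 0.71990774])]
wrist [295.68369896200034, 295.68369896200034, 322.6632163818396, 192.72430127864143, array([-2.83453027e+00, -1.55866508e-03,  2.09498675e-03]), array([-0.49868568, -0.04133891,  0.37901461])]
```

View pics/scene0.png

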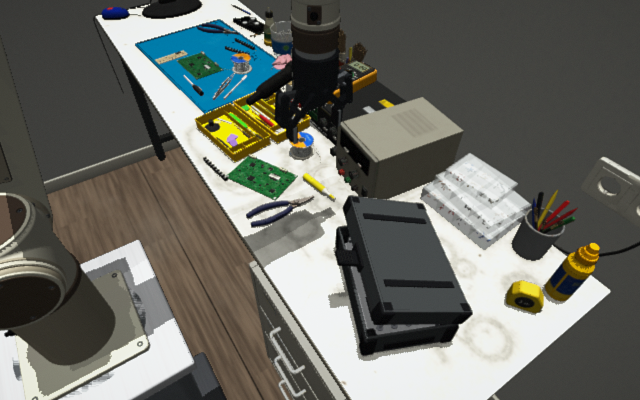

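View pics/side0.png

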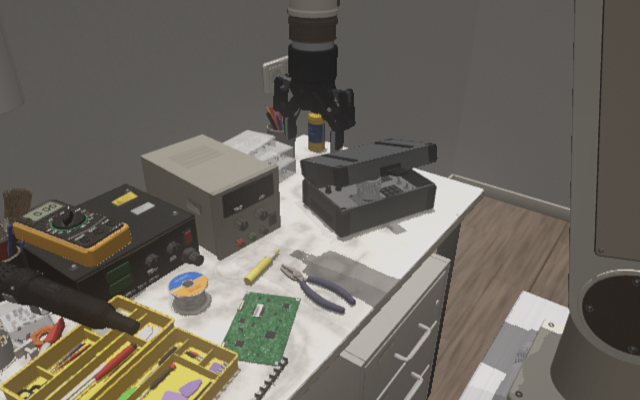

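View pics/wrist0.png

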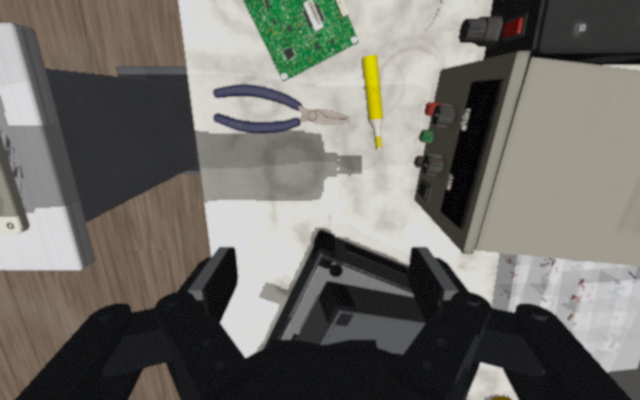

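```bash
python3 - <<'E'
import cv2
a=cv2.imread("pics/scene0.png")[180:370,310:500]; cv2.imwrite("pics/s1.png",cv2.resize(a,None,fx=3.15,fy=3.15,interpolation=cv2.INTER_CUBIC))
a=cv2.imread("pics/side0.png")[125:245,290:450]; cv2.imwrite("pics/d1.png",cv2.resize(a,None,fx=5,fy=5,interpolation=cv2.INTER_CUBIC))
E
```

```text
(no output)
```

View pics/s1.png

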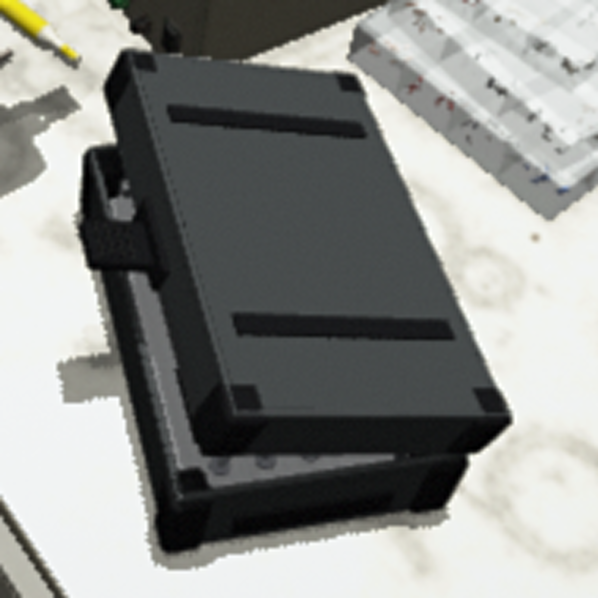

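View pics/d1.png

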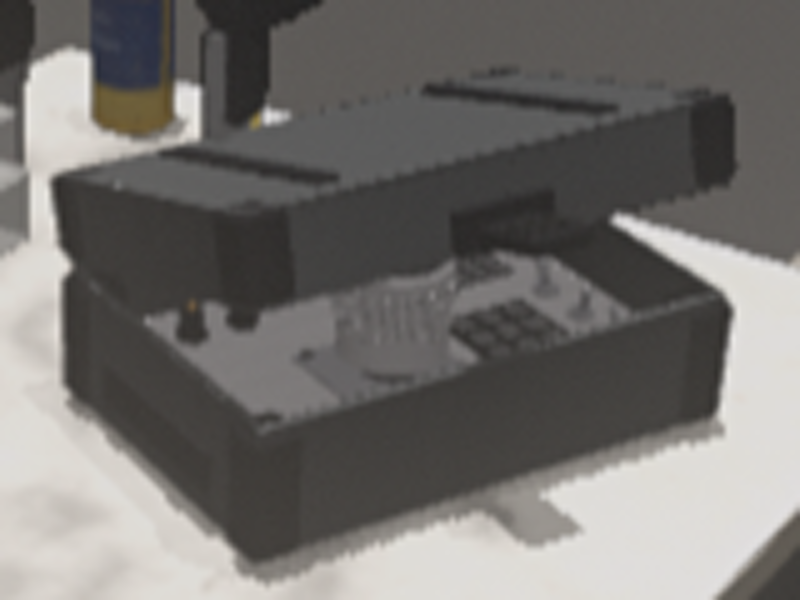

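```bash
cat > h.py <<'E'
import numpy as np,cv2
from scipy.spatial.transform import Rotation as R
from workcell import bot
CAM={"scene":((407.8368,407.8368,322.3563,198.6435),(2.30960302,-0.69414279,0.29630451),(-0.43448543,0.243792,0.73330941)),
"side":((507.05489,507.05489,324.5613,204.0956),(0.77524328,-2.37852787,1.36273953),(0.38200419,0.26363747,0.71990774))}
def proj(n,P,cam=None):
    (fx,fy,cx,cy),r,t=cam or CAM[n]
    K=np.array([[fx,0,cx],[0,fy,cy],[0,0,1.]])
    return cv2.projectPoints(np.atleast_2d(np.float64(P)),np.float64(r),np.float64(t),K,None)[0][:,0]
def base(p,P):
    x,y,w=p[:3]; c,s=np.cos(w),np.sin(w); P=np.atleast_2d(P)
    return np.c_[x+c*P[:,0]-s*P[:,1], y+s*P[:,0]+c*P[:,1],P[:,2]]
def lid(p,d,h,y,a=None):  # d from hinge in rim plane, h outer side
    a=p[3] if a is None else a
    return base(p,[0.08-d*np.cos(a)-h*-np.sin(a)*1.0 if False else 0.08-d*np.cos(a)+h*np.sin(a), y, 0.07+d*np.sin(a)+h*np.cos(a)])
def st(tag=""):
    o=bot.get_obs(); print(tag,"t",round(o["clock"],3),"p",np.round(o["eef_pos"],4),"w",round(o["grip_width"],4),"F",np.round(o["ft_force"],1),"T",np.round(o["ft_torque"],2),"q",np.round(o["joint_pos"],2)); 
    print(np.round(R.from_quat(o["tool_rot"]).as_matrix(),3).tolist()); return o
def snap(n,f,box=None,s=1):
    c=bot.camera(n); im=np.ascontiguousarray(c["color"][:,:,::-1]); 
    if box: im=im[box[1]:box[3],box[0]:box[2]]
    cv2.imwrite(f"pics/{f}.png",cv2.resize(im,None,fx=s,fy=s,interpolation=cv2.INTER_CUBIC)); return c
E
cat > fit.py <<'E'
from h import *
from scipy.optimize import least_squares
B=lambda x,y,z:("b",x,y,z); L=lambda d,h,y:("l",d,h,y)
D=[("side",B(-.08,.12,0),340,237),("side",B(-.08,.12,.07),343,212),("side",B(-.08,-.12,.07),436,185),("side",B(-.08,-.12,0),433.6,209),("side",B(.08,.12,0),304,204),("side",B(.08,.12,.07),303.6,180),
("side",L(.16,.041,.12),336,167.4),("side",L(.16,0,.12),341,186),("side",L(.16,.041,-.12),436,144.4),("side",L(.16,0,-.12),433.6,162.4),("side",L(0,.041,.12),301.6,161),
("scene",B(-.08,-.12,0),362.4,354),("scene",L(.16,.041,.12),350.6,196.5),("scene",L(0,.041,.12),424.3,204.8),("scene",L(0,.041,-.12),471.3,312.7),("scene",L(.16,.041,-.12),381.4,310.8),("scene",L(.16,0,-.12),375,323),("scene",B(-.08,-.12,.07),367,337),("scene",B(.08,-.12,0),451,344.4)]
def pt(p,f): return base(p,f[1:]) if f[0]=="b" else lid(p,f[1],f[2],f[3])
def res(p): return np.concatenate([proj(n,pt(p,f))[0]-[u,v] for n,f,u,v in D])
s=least_squares(res,[.5,-.25,0,.2],loss="soft_l1")
p=s.x; print(p); print(np.round(res(p).reshape(-1,2),1).tolist())
print("tab",lid(p,.186,.008,0)); print("hinge",base(p,[.08,0,.07])); print("socket",base(p,[-.02,0,.039]))
E
python3 fit.py
```

```text
[ 0.52097011 -0.23571752 -0.43208041  0.29903194]
[[-0.1, 2.8], [-2.0, -1.5], [-0.4, -1.8], [-1.9, 1.7], [-0.4, 0.5], [-0.3, -2.8], [1.1, -0.2], [-1.2, 1.9], [-1.3, -1.0], [2.6, -0.1], [-1.0, -2.1], [-0.4, 2.5], [0.1, -0.9], [-0.4, -0.9], [1.1, 0.6], [2.5, 1.5], [-1.9, 2.5], [-1.3, 2.3], [-2.3, -1.3]]
tab [[ 0.43434773 -0.19577235  0.13243969]]
hinge [[ 0.59361783 -0.26921839  0.07      ]]
socket [[ 0.50280818 -0.2273423   0.039     ]]
```

```bash
python3 - <<'E'
from h import *
o=st()
r=R.from_quat(o["tool_rot"]).as_matrix()
tab=np.array([.4343,-.1958,.26])
print("delta tool units", r.T@(tab-o["eef_pos"])/.025)
E
```

```text
t 0.15 p [ 0.4995 -0.      0.2306] w 0.0855 F [ 0.3 -0.3 -0.6] T [-0.02 -0.01 -0.03] q [ 0.    0.24  0.    1.34 -0.    1.57]
[[-0.0, -0.002, 1.0], [-1.0, -0.0, -0.0], [0.0, -1.0, -0.002]]
delta tool units [ 7.83184549 -1.17154638 -2.61028988]
```

```bash
python3 -m handwheel '[[1,-0.5,-0.5,0,-0.5,0],[2,-1,-1,0,-1,0],[3.5,-1.2,-1.5,0,-2,0],[5.5,-1.2,-2,0,-3,0],[6.5,-1.2,-2.6,0,-3.5,0]]' 1; python3 -c "from h import *;st()"
```

```text
clock: 0.78
eef_pos: [0.4344, -0.1643, 0.2611]
tool_rot: [0.628, -0.326, 0.326, -0.627]
ft_force: [-0.2, 0.7, 0.2]
grip_width: 0.0856
 t 0.775 p [ 0.4344 -0.1643  0.2611] w 0.0856 F [-0.2  0.7  0.2] T [-0.04 -0.05  0.03] q [-0.36  0.16 -0.02  1.39 -0.    0.6 ]
[[0.575, -0.0, 0.818], [-0.818, -0.0, 0.575], [0.0, -1.0, -0.0]]
```

```bash
python3 -m handwheel '[[0.4,0,-0.3,0,-1,0],[0.8,0,-0.5,0,-2,0],[1.03,0,-0.72,0,-3,0],[1.03,0,-0.72,0,-3,0],[1.03,0,-0.72,0,-3,0]]' 0.45; python3 - <<'E'
from h import *
st()
c=snap("wrist","w2"); snap("scene","s2",(280,100,520,370),2.2); snap("side","d2",(270,60,470,260),3)
cam=((c["fx"],c["fy"],c["cx"],c["cy"]),c["rvec"],c["tvec"])
p=[0.52097,-0.23572,-0.43208,.299]
print("tab in wrist",proj(0,lid(p,.186,.008,0),cam))
E
```

```text
clock: 1.4
eef_pos: [0.4349, -0.1936, 0.2611]
tool_rot: [-0.69, 0.154, -0.154, 0.69]
ft_force: [0.4, -0.0, -0.1]
grip_width: 0.062
 t 1.4 p [ 0.4349 -0.1936  0.2611] w 0.062 F [ 0.4 -0.  -0.1] T [ 0.    0.03 -0.01] q [-0.42  0.18  0.01  1.4   0.    0.02]
[[0.905, -0.0, 0.425], [-0.425, 0.0, 0.905], [-0.001, -1.0, 0.0]]
tab in wrist [[322.14686092 184.16871641]]
```

View pics/w2.png

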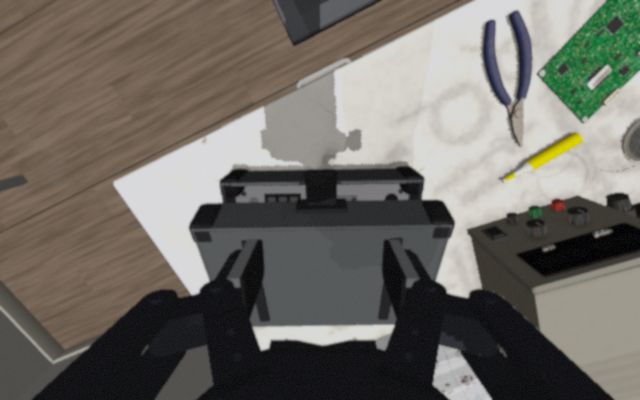

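View pics/d2.png

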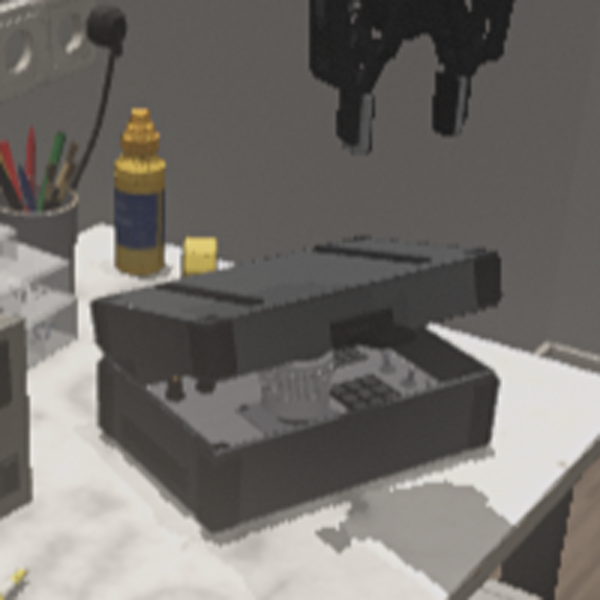

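View pics/s2.png

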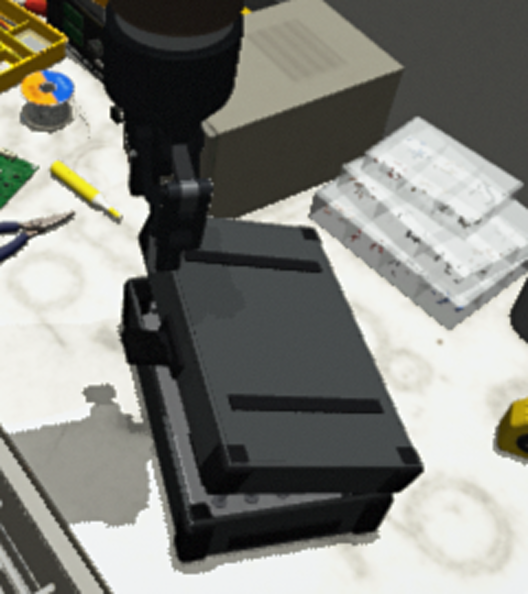

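```bash
python3 -m handwheel '[[0,1,-0.09,0,0,0],[0,2.5,-0.09,0,0,0],[0,4,-0.09,0,0,0],[0,5.3,-0.09,0,0,0],[0,5.9,-0.09,0,0,0]]' ; python3 - <<'E'
from h import *
st()
c=snap("wrist","w3"); snap("side","d3",(270,60,470,260),3)
E
```

```text
clock: 2.17
eef_pos: [0.4328, -0.1951, 0.1118]
tool_rot: [-0.69, 0.154, -0.152, 0.691]
ft_force: [0.4, -0.5, 0.4]
grip_width: 0.0618
 t 2.175 p [ 0.4328 -0.1951  0.1118] w 0.0618 F [ 0.4 -0.5  0.4] T [-0.07 -0.02 -0.01] q [-0.42  0.28 -0.27  1.02  0.    0.01]
[[0.906, -0.003, 0.423], [-0.423, 0.001, 0.906], [-0.003, -1.0, -0.0]]
```

View pics/w3.png

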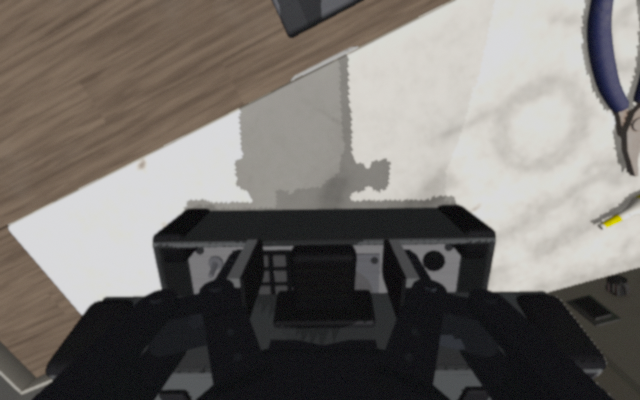

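View pics/d3.png

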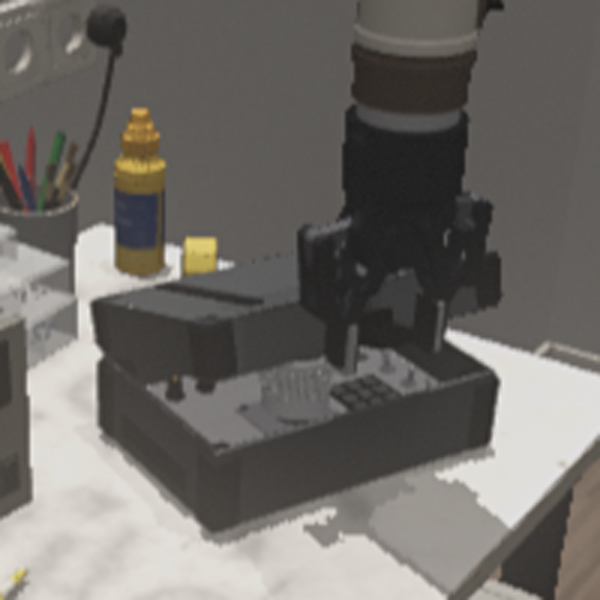

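```bash
python3 -m handwheel '[[0,0,0,0,0,0],[0,0,0,0,0,0],[0,0,0,0,0,0],[0,0,0,0,0,0],[0,0,0,0,0,0]]' -0.6; python3 - <<'E'
from h import *
st()
p=[0.52097,-0.23572,-0.43208,.299]
for a in np.arange(.299,1.9,.1): 
    q=lid(p,.186,.008,0,a)-lid(p,.186,.008,0,.299); q=q[0]
    print(round(a,2),np.round([(.908*q[0]-.419*q[1])/.025,-q[2]/.025],2))
E
```

```text
clock: 2.9
eef_pos: [0.4348, -0.1958, 0.1144]
tool_rot: [-0.69, 0.152, -0.153, 0.691]
ft_force: [3.2, 3.2, 2.9]
grip_width: 0.029
 t 2.9 p [ 0.4348 -0.1958  0.1144] w 0.029 F [3.2 3.2 2.9] T [ 0.72 -0.47  0.3 ] q [-0.42  0.28 -0.26  1.03  0.    0.01]
[[0.907, 0.002, 0.422], [-0.422, 0.0, 0.907], [0.002, -1.0, 0.001]]
0.3 [ 0. -0.]
0.4 [ 0.28 -0.69]
0.5 [ 0.64 -1.34]
0.6 [ 1.05 -1.96]
0.7 [ 1.53 -2.53]
0.8 [ 2.06 -3.06]
0.9 [ 2.64 -3.53]
1.0 [ 3.26 -3.93]
1.1 [ 3.92 -4.28]
1.2 [ 4.61 -4.55]
1.3 [ 5.33 -4.76]
1.4 [ 6.06 -4.89]
1.5 [ 6.8  -4.95]
1.6 [ 7.55 -4.93]
1.7 [ 8.28 -4.84]
1.8 [ 9.01 -4.68]
1.9 [ 9.72 -4.44]
```

```bash
python3 -m handwheel '[[0.12,-0.35,0,0,0,0],[0.28,-0.69,0,0,0,0],[0.46,-1.02,0,0,0,0],[0.64,-1.34,0,0,0,0],[0.84,-1.66,0,0,0,0]]'; python3 -c "from h import *;st()"
```

```text
clock: 3.52
eef_pos: [0.4519, -0.2034, 0.1527]
tool_rot: [-0.689, 0.155, -0.151, 0.691]
ft_force: [6.0, 3.1, -11.8]
grip_width: 0.0288
 t 3.525 p [ 0.4519 -0.2034  0.1527] w 0.0288 F [  6.    3.1 -11.8] T [ 0.83 -0.67  0.27] q [-0.42  0.29 -0.15  1.15  0.    0.01]
[[0.907, -0.005, 0.422], [-0.422, 0.004, 0.907], [-0.006, -1.0, 0.002]]
```

```bash
python3 -m handwheel '[[0.21,-0.3,0,0,0,0],[0.69,-0.87,0,0,0,0],[1.22,-1.4,0,0,0,0],[1.8,-1.87,0,0,0,0],[2.42,-2.27,0,0,0,0]]'; python3 -m handwheel '[[0.66,-0.35,0,0,0,0],[1.35,-0.62,0,0,0,0],[2.07,-0.83,0,0,0,0],[2.8,-0.96,0,0,0,0],[3.54,-1.02,0,0,0,0]]';python3 - <<'E'
from h import *
st(); snap("side","d4",(270,60,470,260),3); snap("scene","s4",(280,100,520,370),2.2)
E
```

```text
clock: 4.15
eef_pos: [0.5049, -0.2272, 0.2084]
tool_rot: [-0.688, 0.157, -0.149, 0.692]
ft_force: [0.4, 7.4, -9.5]
grip_width: 0.0286
clock: 4.78
eef_pos: [0.5858, -0.2636, 0.2345]
tool_rot: [-0.688, 0.157, -0.149, 0.693]
ft_force: [-3.3, 11.4, -0.9]
grip_width: 0.029
 t 4.775 p [ 0.5858 -0.2636  0.2345] w 0.029 F [-3.3 11.4 -0.9] T [2.4  1.34 0.  ] q [-0.43  0.55  0.47  1.51  0.    0.01]
[[0.907, -0.009, 0.421], [-0.421, 0.01, 0.907], [-0.013, -1.0, 0.005]]
```

View pics/d4.png

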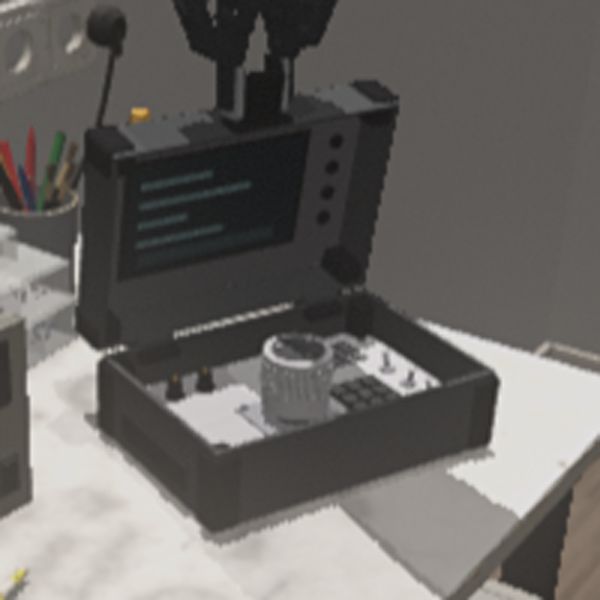

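```bash
python3 -m handwheel '[[0.4,0,0,0,0,0],[0.8,0.03,0,0,0,0],[1.2,0.07,0,0,0,0],[1.6,0.13,0,0,0,0],[1.83,0.17,0,0,0,0]]'; python3 -m handwheel '[[0,0,0,0,0,0],[0,0,0,0,0,0],[0,0,0,0,0,0],[0,0,0,0,0,0],[0,0,0,0,0,0]]';python3 - <<'E'
from h import *
st(); snap("side","d5",(270,60,430,220),3.7); snap("scene","s5",(280,60,520,330),2.2)
p=[0.52097,-0.23572,-0.43208,.299]
print(lid(p,.186,.008,0,1.745))
E
```

```text
clock: 5.5
eef_pos: [0.6282, -0.2827, 0.2309]
tool_rot: [-0.688, 0.155, -0.149, 0.693]
ft_force: [-1.9, 11.4, -0.0]
grip_width: 0.0284
clock: 6.12
eef_pos: [0.6288, -0.2829, 0.2309]
tool_rot: [-0.688, 0.155, -0.15, 0.693]
ft_force: [2.0, 8.9, -2.1]
grip_width: 0.0284
 t 6.125 p [ 0.6288 -0.2829  0.2309] w 0.0284 F [ 2.   8.9 -2.1] T [ 2.14  0.18 -0.11] q [-0.43  0.66  0.65  1.57  0.01  0.01]
[[0.907, -0.005, 0.421], [-0.421, 0.008, 0.907], [-0.008, -1.0, 0.005]]
[[ 0.630048   -0.28602033  0.25179828]]
```

View pics/d5.png

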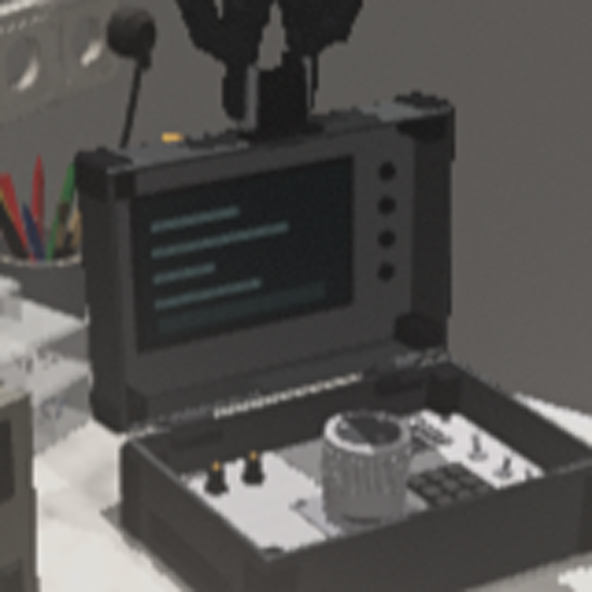

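View pics/s5.png

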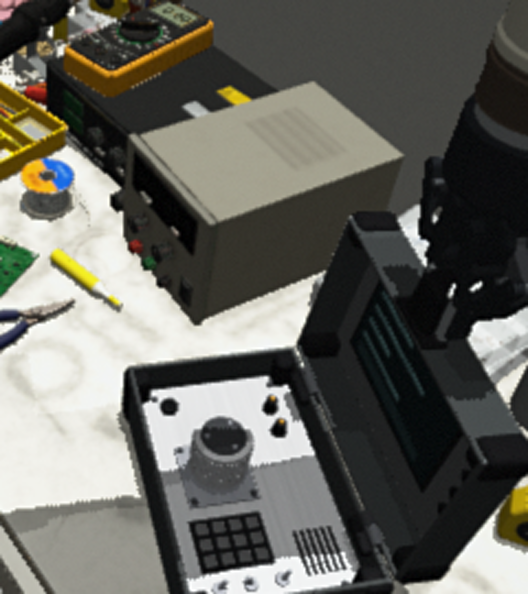

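```bash
cat > ov.py <<'E'
from h import *
import sys
p=[0.52097,-0.23572,-0.43208,.299]
def draw(n,f,box,s,a,out):
    im=cv2.imread(f"pics/{f}.png")
    T=lambda P:((proj(n,P)-np.array(box[:2]))*s+0.5*(s-1)).astype(int)
    for aa,col in zip(a,[(0,255,255),(0,255,0),(0,0,255)]):
        for h in (0,.041):
            cv2.polylines(im,[T(np.vstack([lid(p,d,h,y,aa) for d,y in ((0,.12),(.16,.12),(.16,-.12),(0,-.12))]))],True,col,1)
    for z in (.07,0): cv2.polylines(im,[T(base(p,[[x,y,z] for x,y in ((-.08,.12),(.08,.12),(.08,-.12),(-.08,-.12))]))],True,(255,128,0),1)
    for z in (.049,.094):
        t=np.linspace(0,6.28,30); cv2.polylines(im,[T(base(p,np.c_[-.02+.025*np.cos(t),.025*np.sin(t),0*t+z]))],True,(255,0,255),1)
    cv2.imwrite(f"pics/{out}.png",im)
E
python3 - <<'E'
from ov import *
draw("side","d5",(270,60,430,220),3.7,[1.65,1.745,1.84],"od5")
draw("scene","s5",(280,60,520,330),2.2,[1.65,1.745,1.84],"os5")
E
```

```text
(no output)
```

View pics/od5.png

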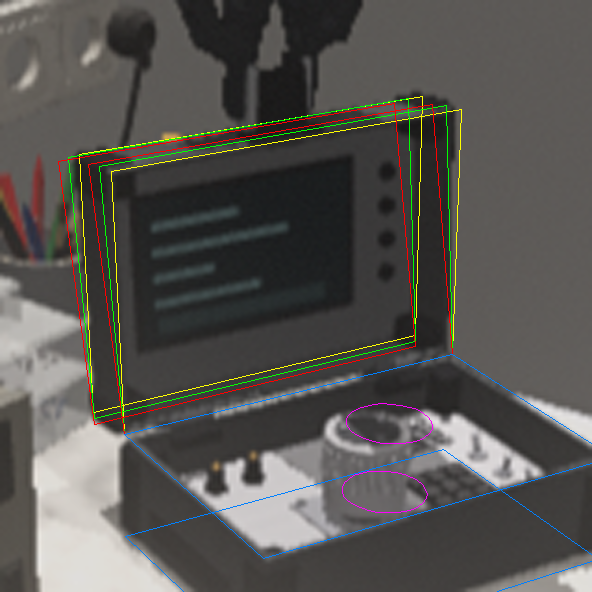

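View pics/os5.png

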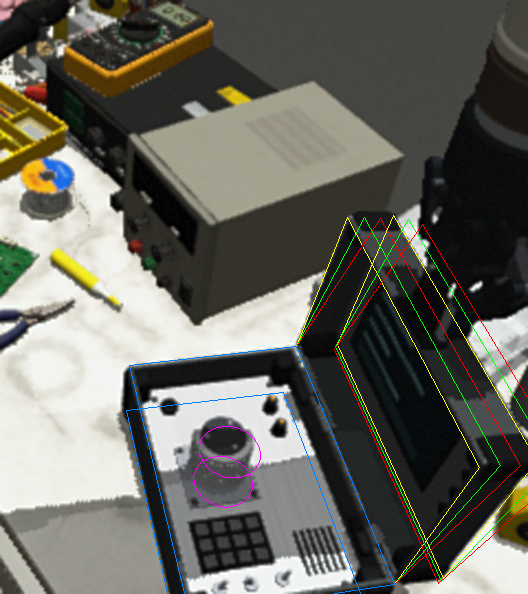

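```bash
python3 - <<'E'
from h import *
snap("side","d6",(285,75,405,185),6); snap("scene","s6",(405,150,525,335),3.2);snap("scene","s6b",(325,215,465,345),5)
E
```

```text
(no output)
```

View pics/d6.png

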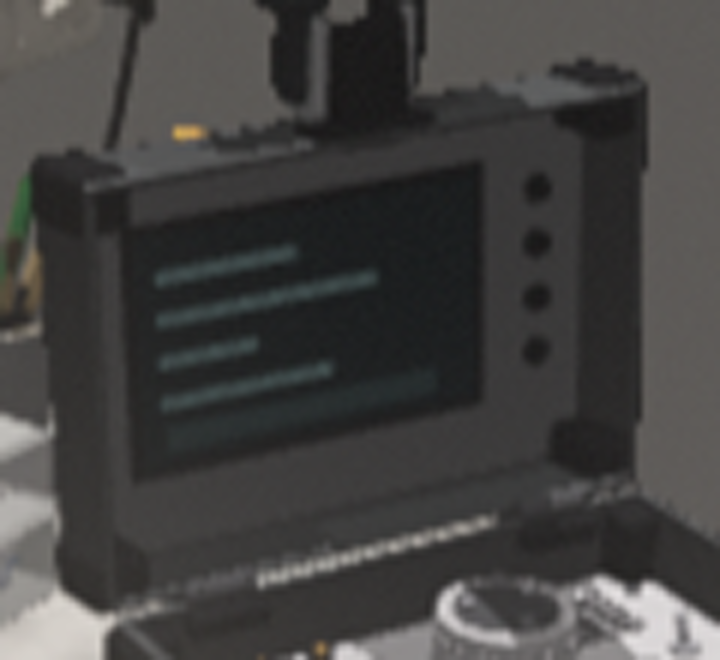

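View pics/s6.png

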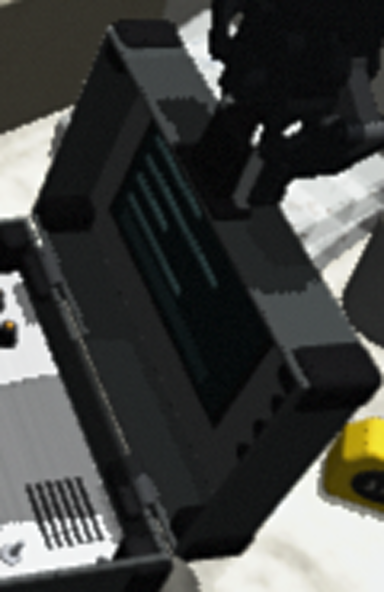

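View pics/s6b.png

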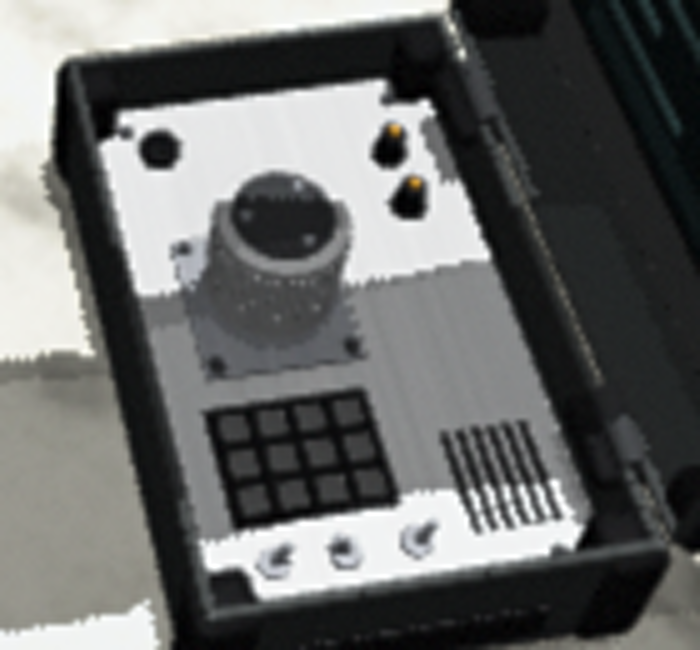

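```bash
cat > fit2.py <<'E'
from fit import *
D=[d for d in D if not (d[0]=="scene" and d[1]==B(-.08,-.12,.07))]
N1=len(D)
E2=[("side",L(.16,0,.12),300.8,107.2),("side",L(.16,.041,.12),291.3,101.7),("side",L(.16,0,-.12),392.5,90.3),("side",L(0,0,.12),302.5,176.3),("side",L(0,.041,.12),295.3,170.8),
("scene",L(.16,0,.12),440,156.9),("scene",L(.16,.041,.12),461.3,156.9),("scene",L(.16,0,-.12),498.1,272.5),("scene",L(.16,.041,-.12),523.8,268.8),("scene",L(0,.041,-.12),481.6,321.9),("scene",L(0,0,-.12),461.3,322.5),
("scene",B(-.08,.12,.07),338,228.6),("scene",B(.08,.12,.07),415,218),("scene",B(-.08,-.12,.07),362,340.5),("scene",B(.08,-.12,.07),458,324.6)]
def res2(q):
    r=[proj(n,pt(q,f))[0]-[u,v] for n,f,u,v in D]
    q2=[q[0],q[1],q[2],q[4]]
    r+=[proj(n,pt(q2,f))[0]-[u,v] for n,f,u,v in E2]
    return np.concatenate(r)
s=least_squares(res2,[*p,1.7],loss="soft_l1"); q=s.x
print("joint",q); print(np.round(res2(q).reshape(-1,2)[N1:],1).tolist())
p2=[q[0],q[1],q[2],q[4]]
print("tab now",lid(p2,.186,.008,0),"at 1.745",lid(p2,.186,.008,0,1.745))
# plug top
s=least_squares(lambda X:np.r_[proj("scene",X)[0]-[381.6,258.6],proj("side",X)[0]-[369.7,177]],[.5,-.22,.093])
print("plugtop",s.x,s.fun)
d=s.x[:2]-q[:2];c,n=np.cos(q[2]),np.sin(q[2]);print("in tester",c*d[0]+n*d[1],-n*d[0]+c*d[1])
E
python3 fit2.py
```

```text
[ 0.52097011 -0.23571752 -0.43208041  0.29903194]
[[-0.1, 2.8], [-2.0, -1.5], [-0.4, -1.8], [-1.9, 1.7], [-0.4, 0.5], [-0.3, -2.8], [1.1, -0.2], [-1.2, 1.9], [-1.3, -1.0], [2.6, -0.1], [-1.0, -2.1], [-0.4, 2.5], [0.1, -0.9], [-0.4, -0.9], [1.1, 0.6], [2.5, 1.5], [-1.9, 2.5], [-1.3, 2.3], [-2.3, -1.3]]
tab [[ 0.43434773 -0.19577235  0.13243969]]
hinge [[ 0.59361783 -0.26921839  0.07      ]]
socket [[ 0.50280818 -0.2273423   0.039     ]]
joint [ 0.5208737  -0.2355238  -0.43218032  0.29977696  1.65868216]
[[-1.2, -1.4], [-0.5, -0.1], [1.4, -1.2], [0.8, 0.9], [-0.3, 0.4], [-1.8, 1.6], [-2.0, 1.0], [0.2, -0.6], [0.7, 0.8], [-0.5, 1.0], [-2.5, 2.9], [0.4, -2.8], [-0.6, -0.8], [3.6, -1.2], [0.8, 0.8]]
tab now [[ 0.61557913 -0.27920787  0.25457996]] at 1.745 [[ 0.62994665 -0.28583507  0.25179828]]
plugtop [ 0.5079782  -0.21336542  0.09193634] [-0.2557743   0.32938292 -0.36939543 -0.31268912]
in tester -0.0209908823659923 0.014719716298798119
```

```bash
python3 - <<'E'
from h import *
c=snap("wrist","w6",(120,100,520,400),2)
cam=((c["fx"],c["fy"],c["cx"],c["cy"]),c["rvec"],c["tvec"])
p=[.52087,-.23552,-.43218,0]
for a in (1.62,1.66,1.70,1.745): print(a,[np.round((proj(0,lid(p,d,h,y,a),cam)[0]-[120,100])*2) .tolist() for d,h,y in ((.16,0,.12),(.16,.041,.12),(.16,0,-.12),(.16,.041,-.12),(.2,.008,0))])
E
```

```text
1.62 [[871.0, 189.0], [832.0, 326.0], [-67.0, 192.0], [-27.0, 330.0], [404.0, 300.0]]
1.66 [[864.0, 212.0], [822.0, 342.0], [-60.0, 215.0], [-17.0, 346.0], [404.0, 333.0]]
1.7 [[856.0, 234.0], [812.0, 356.0], [-53.0, 237.0], [-7.0, 360.0], [404.0, 364.0]]
1.745 [[847.0, 257.0], [801.0, 370.0], [-44.0, 260.0], [4.0, 374.0], [405.0, 395.0]]
```

View pics/w6.png

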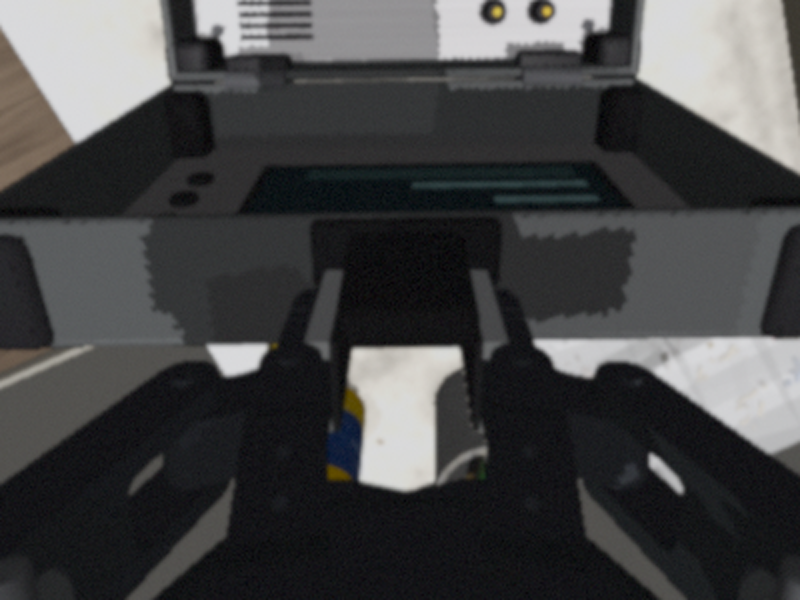

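```bash
python3 -m handwheel '[[0,0,0,0,0,0],[0,0,0,0,0,0],[0,0,0,0,0,0],[-0.3,-0.1,0,0,0,0],[-0.54,-0.1,0,0,0,0]]' 0.1;  python3 -m handwheel '[[0,0,0,0,0,0],[0,0,0,0,0,0],[0,0,0,0,0,0],[0,0,0,0,0,0],[0,0,0,0,0,0]]' -0.6; python3 - <<'E'
from h import *
st()
snap("wrist","w7",(120,100,520,400),2)
E
```

```text
clock: 7.05
eef_pos: [0.6169, -0.2816, 0.2364]
tool_rot: [0.69, -0.153, 0.153, -0.69]
ft_force: [0.4, 0.1, 1.4]
grip_width: 0.0468
clock: 7.68
eef_pos: [0.6184, -0.278, 0.2373]
tool_rot: [-0.689, 0.151, -0.153, 0.692]
ft_force: [1.1, 8.9, 5.2]
grip_width: 0.0287
 t 7.675 p [ 0.6184 -0.278   0.2373] w 0.0287 F [1.1 8.9 5.2] T [ 1.57 -0.18  0.05] q [-0.42  0.62  0.6   1.55  0.01  0.01]
[[0.907, 0.003, 0.42], [-0.42, 0.005, 0.907], [0.001, -1.0, 0.006]]
```

View pics/w7.png

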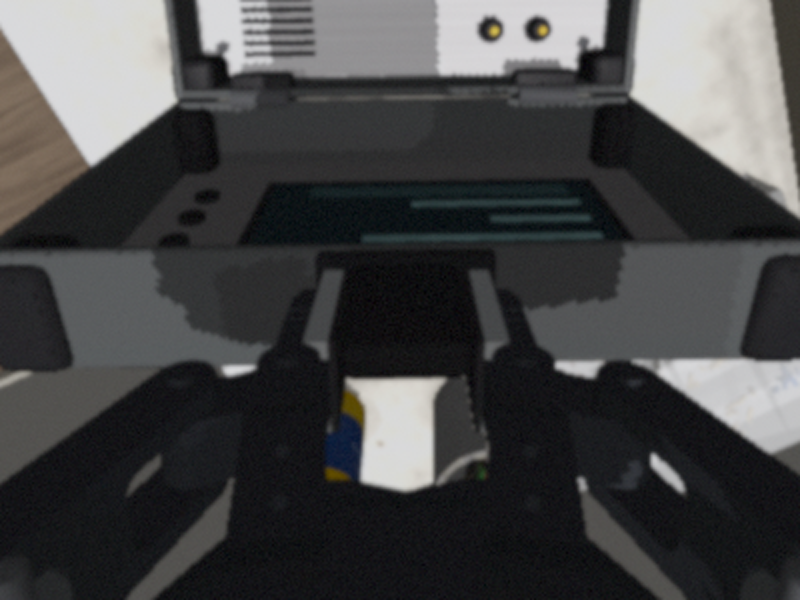

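```bash
python3 -m handwheel '[[0.15,0.02,0,0,0,0],[0.3,0.04,0,0,0,0],[0.45,0.06,0,0,0,0],[0.6,0.09,0,0,0,0],[0.68,0.11,0,0,0,0]]';  python3 - <<'E'
from h import *
st()
c=snap("wrist","w8",(120,100,520,400),2)
snap("scene","s8",(405,150,525,335),3.2); snap("side","d8",(285,75,405,185),6)
cam=((c["fx"],c["fy"],c["cx"],c["cy"]),c["rvec"],c["tvec"])
p=[.52087,-.23552,-.43218,0]
for a in (1.66,1.70,1.745,1.79): print(a,[np.round((proj(0,lid(p,d,h,y,a),cam)[0]-[120,100])*2) .tolist() for d,h,y in ((.16,0,.12),(.16,.041,.12),(.16,0,-.12),(.16,.041,-.12))])
E
```

```text
clock: 8.35
eef_pos: [0.6329, -0.2846, 0.2342]
tool_rot: [-0.689, 0.152, -0.152, 0.693]
ft_force: [0.4, 9.9, 6.4]
grip_width: 0.0288
 t 8.35 p [ 0.6329 -0.2846  0.2342] w 0.0288 F [0.4 9.9 6.4] T [ 1.77  0.77 -0.1 ] q [-0.42  0.66  0.67  1.58  0.01  0.01]
[[0.908, 0.0, 0.42], [-0.42, 0.006, 0.908], [-0.002, -1.0, 0.005]]
1.66 [[858.0, 193.0], [816.0, 322.0], [-56.0, 195.0], [-13.0, 325.0]]
1.7 [[850.0, 214.0], [807.0, 337.0], [-48.0, 216.0], [-3.0, 339.0]]
1.745 [[842.0, 237.0], [796.0, 351.0], [-39.0, 240.0], [7.0, 354.0]]
1.79 [[832.0, 259.0], [785.0, 364.0], [-30.0, 261.0], [18.0, 367.0]]
```

View pics/w8.png

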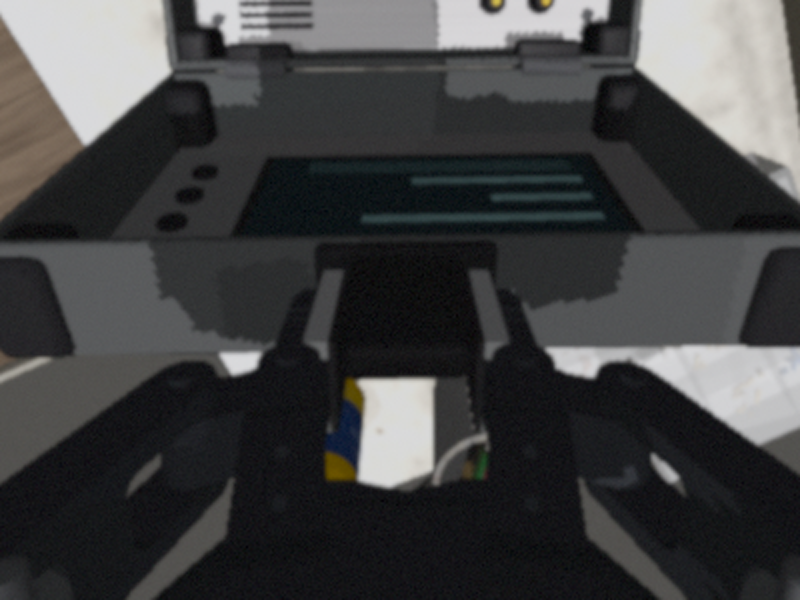

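View pics/s8.png

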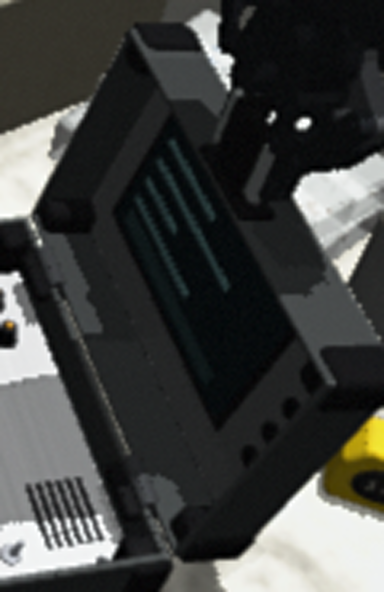

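View pics/d8.png

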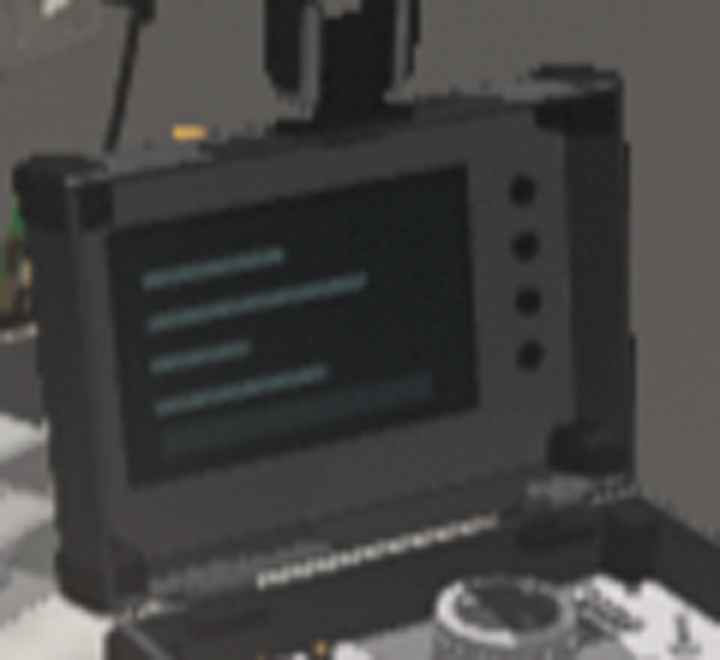

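```bash
python3 -m handwheel '[[0,0,0,0,0,0],[0,0,0,0,0,0],[0,0,0,0,0,0],[0,-0.6,0,0,0,0],[0,-1.5,0,0,0,0]]' 0.2;  python3 -m handwheel '[[0,-0.6,0,0,0,0],[-0.6,-0.8,0,0,0,0],[-1.8,-0.8,0,0,0,0],[-3.5,-0.8,0,0,0,0],[-4.6,-0.8,0,0,0,0]]' 0.55;python3 - <<'E'
from h import *
o=st()
c=snap("wrist","w9"); snap("side","d9",(270,60,470,260),3);snap("scene","s9",(325,150,525,335),3.2)
cam=((c["fx"],c["fy"],c["cx"],c["cy"]),c["rvec"],c["tvec"])
p=[.52087,-.23552,-.43218,0]
for a in (1.70,1.745,1.79): print(a,[np.round(proj(0,lid(p,d,h,y,a),cam)[0]) .tolist() for d,h,y in ((.16,0,.12),(.16,0,-.12))], [np.round((proj("scene",lid(p,d,h,y,a))[0]-[325,150])*3.2) .tolist() for d,h,y in ((.16,0,.12),(.16,0,-.12))])
print("plug",proj(0,[.508,-.2134,.093],cam))
r=R.from_quat(o["tool_rot"]).as_matrix(); print((r.T@(np.array([.508,-.2134,.085])-o["eef_pos"]))/.025)
E
```

```text
clock: 9.12
eef_pos: [0.6322, -0.2889, 0.2699]
tool_rot: [-0.69, 0.154, -0.152, 0.69]
ft_force: [0.2, 0.2, 0.5]
grip_width: 0.0514
clock: 9.75
eef_pos: [0.5269, -0.2397, 0.2908]
tool_rot: [0.69, -0.153, 0.153, -0.69]
ft_force: [0.1, -1.2, 0.4]
grip_width: 0.0662
 t 9.75 p [ 0.5269 -0.2397  0.2908] w 0.0662 F [ 0.1 -1.2  0.4] T [ 0.02  0.05 -0.03] q [-0.43  0.39  0.37  1.55 -0.    0.01]
[[0.906, 0.0, 0.423], [-0.423, -0.0, 0.906], [0.0, -1.0, -0.0]]
1.7 [[471.0, 313.0], [183.0, 314.0]] [[373.0, 27.0], [568.0, 389.0]]
1.745 [[469.0, 319.0], [185.0, 320.0]] [[385.0, 27.0], [582.0, 388.0]]
1.79 [[467.0, 324.0], [187.0, 325.0]] [[396.0, 28.0], [596.0, 388.0]]
plug [[337.98509483 143.47769665]]
[-1.13097081  8.23308615  0.63566069]
```

View pics/w9.png

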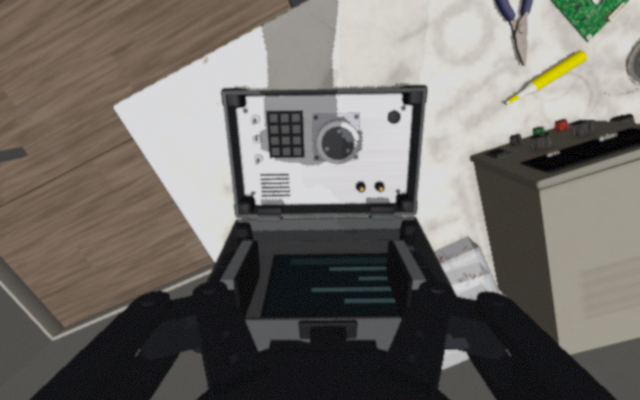

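View pics/d9.png

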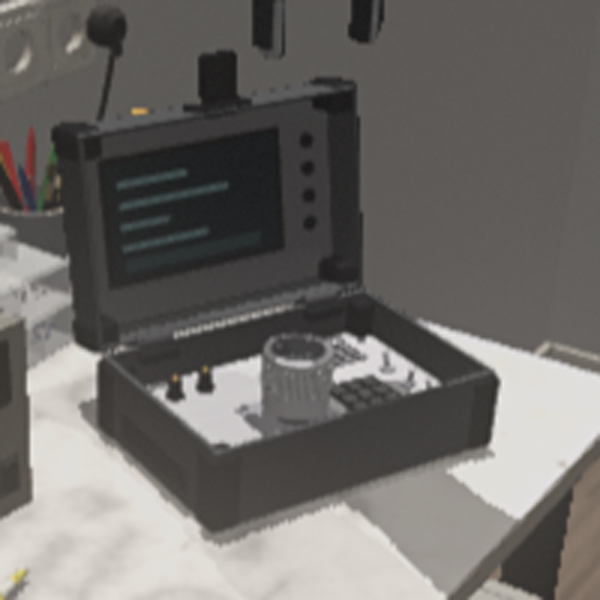

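View pics/s9.png

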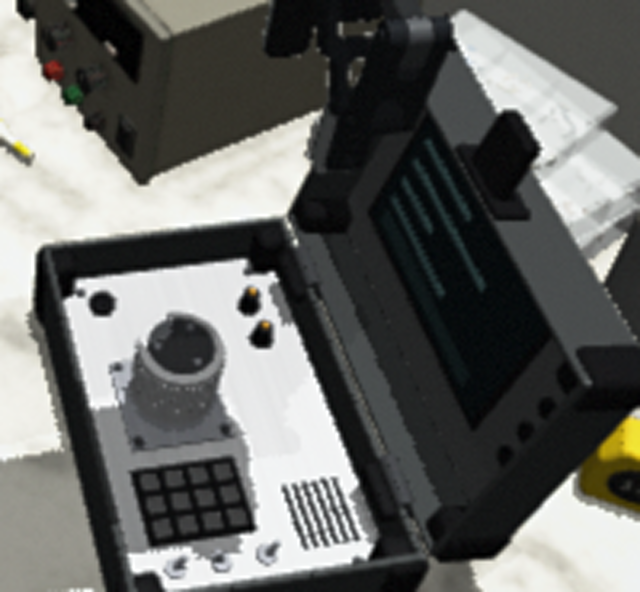

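```bash
python3 - <<'E'
from h import *
c=bot.camera("wrist"); im=c["color"][:,:,::-1][90:200,270:400]; cv2.imwrite("pics/w10.png",cv2.resize(im,None,fx=6,fy=6,interpolation=cv2.INTER_CUBIC))
cam=((c["fx"],c["fy"],c["cx"],c["cy"]),c["rvec"],c["tvec"])
p=[.52087,-.23552,-.43218,0]
f=lambda P:np.round((proj(0,P,cam)-[270,90])*6).tolist()
print(f([.508,-.2134,.093]),f([.508,-.2134,.049]),f([.508,-.2134,.039]),f([[.498,-.2134,.093],[.508,-.2234,.093]]))
print(f(base(p,[[-.08,.12,.07],[-.08,-.12,.07],[-.075,.115,.07],[.075,.115,.07],[.075,-.115,.07]])))
t=np.linspace(0,2*np.pi,9)[:-1]; print(f(np.c_[.508+.025*np.cos(t),-.2134+.025*np.sin(t),0*t+.094]))
E
```

```text
[[407.0, 314.0]] [[397.0, 285.0]] [[395.0, 279.0]] [[386.0, 266.0], [360.0, 336.0]]
[[949.0, -11.0], [-291.0, -6.0], [921.0, 16.0], [853.0, 735.0], [-192.0, 739.0]]
[[460.0, 432.0], [529.0, 360.0], [528.0, 259.0], [455.0, 189.0], [353.0, 193.0], [284.0, 269.0], [289.0, 370.0], [362.0, 436.0]]
```

View pics/w10.png

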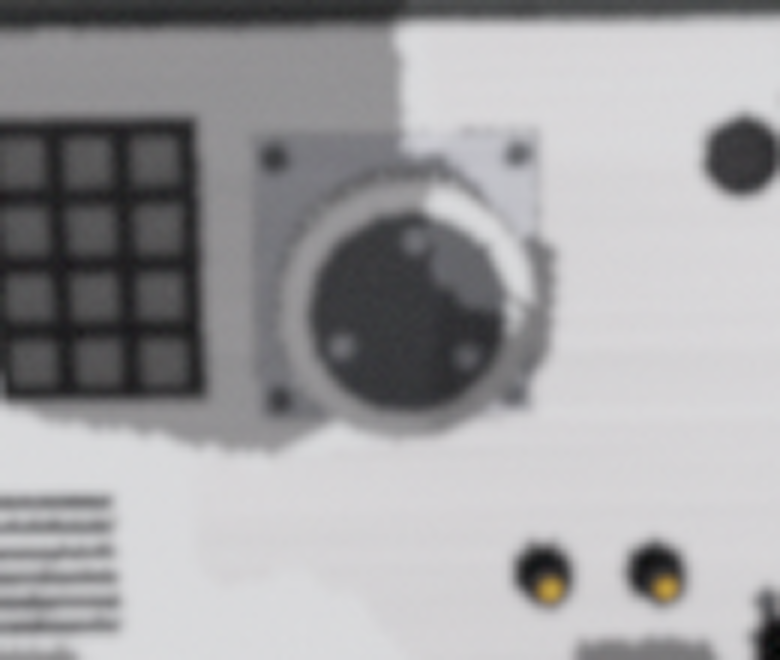

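```bash
python3 -m handwheel '[[-0.6,0.5,0.3,0,-0.8,0],[-1.155,2,0.64,0,-1.6,0],[-1.155,3.5,0.64,0,-2.4,0],[-1.155,5,0.64,0,-3.2,0],[-1.155,6,0.64,0,-4,0]]'; python3 -m handwheel '[[0,0.2,0,0,0,0],[0,0.4,0,0,0,0],[0,0.4,0,0,0,0],[0,0.4,0,0,0,0],[0,0.4,0,0,0,0]]'; python3 - <<'E'
from h import *
o=st()
c=snap("wrist","w11",(160,100,480,400),2.4); snap("side","d11",(330,110,430,220),5.5)
E
```

```text
clock: 10.58
eef_pos: [0.5096, -0.2136, 0.1382]
tool_rot: [-0.701, -0.093, 0.094, 0.701]
ft_force: [-0.2, -0.2, -0.5]
grip_width: 0.0666
clock: 11.2
eef_pos: [0.5096, -0.2135, 0.1314]
tool_rot: [0.701, 0.093, -0.092, -0.701]
ft_force: [0.2, -0.2, 0.1]
grip_width: 0.0662
 t 11.2 p [ 0.5096 -0.2135  0.1314] w 0.0662 F [ 0.2 -0.2  0.1] T [ 0.04 -0.02  0.02] q [-0.4   0.4  -0.03  1.13 -0.   -0.66]
[[0.966, 0.001, -0.258], [0.258, -0.001, 0.966], [0.001, -1.0, -0.001]]
```

View pics/w11.png

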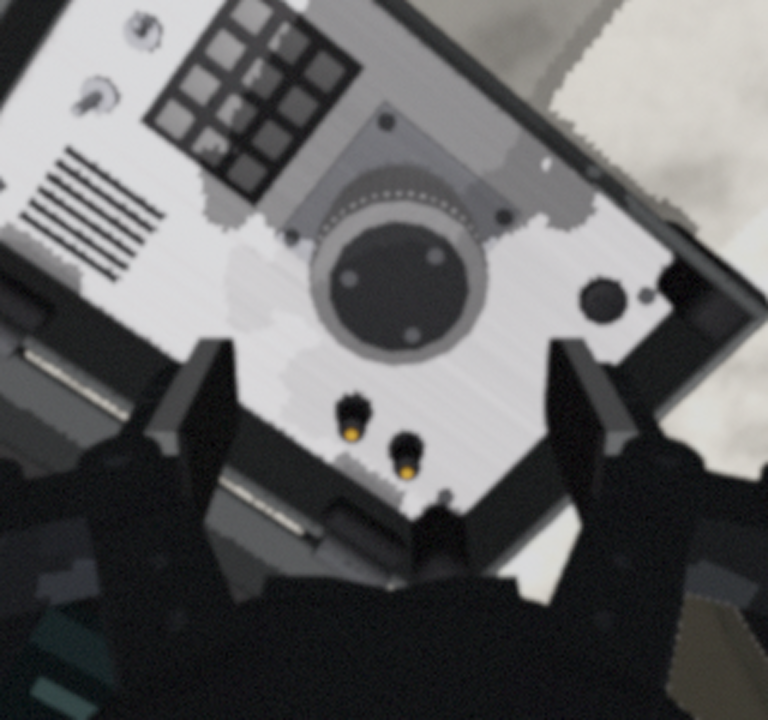

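View pics/d11.png

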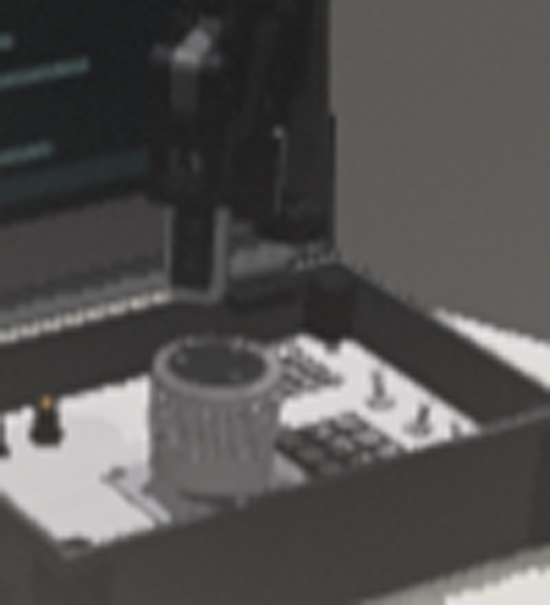

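```bash
python3 - <<'E'
from h import *
o=st();c=bot.camera("wrist")
cam=((c["fx"],c["fy"],c["cx"],c["cy"]),c["rvec"],c["tvec"])
from scipy.optimize import least_squares
s=least_squares(lambda X:proj(0,[X[0],X[1],.093],cam)[0]-[325.8,220],[.508,-.213]); print(s.x)
r=R.from_quat(o["tool_rot"]).as_matrix(); print((r.T@(np.r_[s.x,.064]-o["eef_pos"]))/.025)
E
```

```text
t 11.3 p [ 0.5094 -0.2134  0.1311] w 0.066 F [ 0.9 -0.3  0.1] T [-0.02  0.01 -0.03] q [-0.4   0.4  -0.03  1.13 -0.   -0.66]
[[0.966, 0.001, -0.259], [0.259, -0.0, 0.966], [0.001, -1.0, -0.001]]
[ 0.50723889 -0.21349416]
[-0.08516947  2.68369311  0.02087394]
```

```bash
python3 -m handwheel '[[-0.09,0.8,0.02,0,0,0],[-0.09,1.6,0.02,0,0,0],[-0.09,2.2,0.02,0,0,0],[-0.09,2.6,0.02,0,0,0],[-0.09,2.6,0.02,0,0,0]]'; python3 -m handwheel '[[0,0,0,0,0,0],[0,0,0,0,0,0],[0,0,0,0,0,0],[0,0,0,0,0,0],[0,0,0,0,0,0]]' -0.2; python3 - <<'E'
from h import *
o=st()
snap("side","d12",(330,110,430,220),5.5);snap("wrist","w12",(160,100,480,400),2.4)
E
```

```text
clock: 11.98
eef_pos: [0.5064, -0.2132, 0.0649]
tool_rot: [-0.701, -0.092, 0.093, 0.701]
ft_force: [0.0, 0.2, 0.4]
grip_width: 0.0661
clock: 12.6
eef_pos: [0.5073, -0.2135, 0.066]
tool_rot: [0.701, 0.093, -0.092, -0.701]
ft_force: [-0.9, 0.4, 3.8]
grip_width: 0.0479
 t 12.6 p [ 0.5073 -0.2135  0.066 ] w 0.0479 F [-0.9  0.4  3.8] T [0.15 0.02 0.02] q [-0.4   0.46 -0.13  0.98  0.   -0.66]
[[0.966, 0.001, -0.259], [0.259, -0.0, 0.966], [0.001, -1.0, -0.001]]
```

View pics/d12.png

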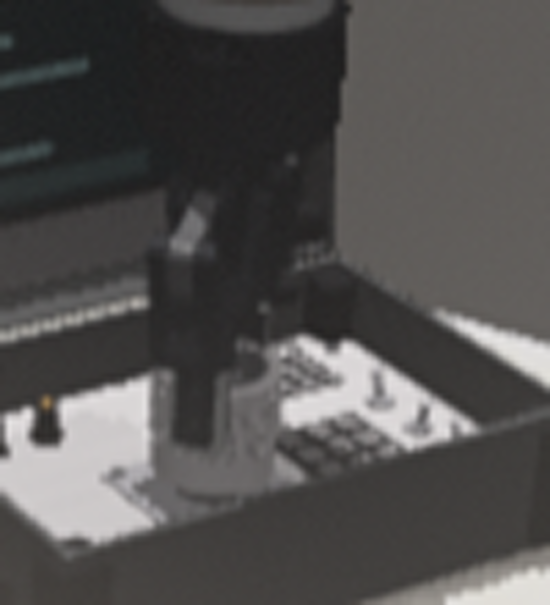

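View pics/w12.png

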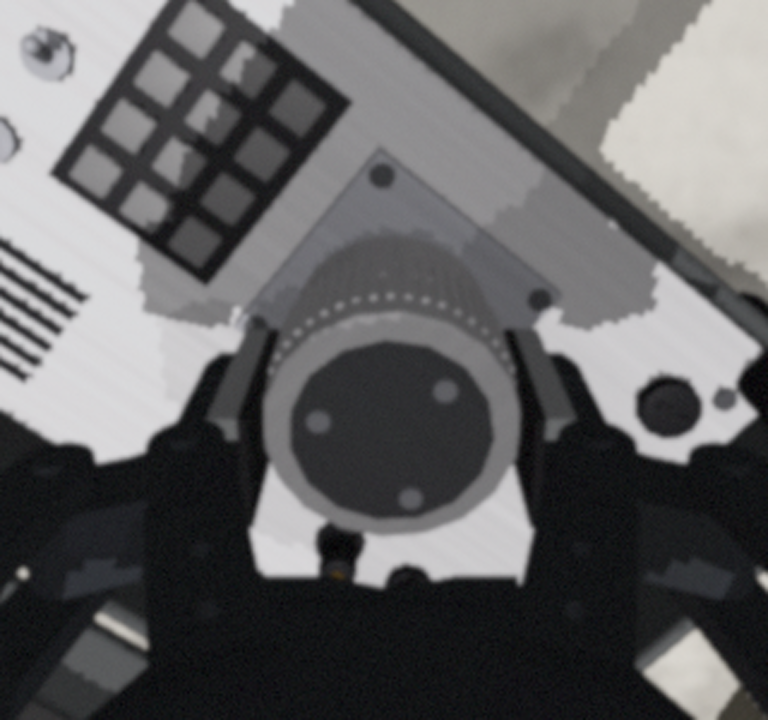

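```bash
python3 -m handwheel '[[0,0.04,0,0,0,0],[0,0.08,0,0,0,0],[0,0.1,0,0,0.6,0],[0,0.1,0,0,1.3,0],[0,0.1,0,0,2,0]]';python3 -m handwheel '[[0,0,0,0,0,0],[0,0.04,0,0,0,0],[0,0.08,0,0,0,0],[0,0.08,0,0,0,0],[0,0.08,0,0,0,0]]'; python3 -c "from h import *;st()"
```

```text
clock: 13.32
eef_pos: [0.5067, -0.2135, 0.0635]
tool_rot: [0.706, -0.032, 0.032, -0.706]
ft_force: [-1.3, 0.7, 7.0]
grip_width: 0.0482
clock: 13.95
eef_pos: [0.5071, -0.2135, 0.0629]
tool_rot: [0.707, -0.03, 0.031, -0.706]
ft_force: [-3.6, 2.7, 14.8]
grip_width: 0.0483
 t 13.95 p [ 0.5071 -0.2135  0.0629] w 0.0483 F [-3.6  2.7 14.8] T [ 0.5   0.68 -0.05] q [-0.4   0.47 -0.13  0.97  0.   -0.31]
[[0.996, 0.001, 0.087], [-0.087, -0.0, 0.996], [0.001, -1.0, -0.0]]
```

```bash
python3 -m handwheel '[[0,0,0,0,0.25,0],[0,0,0,0,0.5,0],[0,0,0,0,0.7,0],[0,0,0,0,0.7,0],[0,0,0,0,0.7,0]]'; python3 -c "from h import *;st()"
```

```text
clock: 14.58
eef_pos: [0.507, -0.2135, 0.0627]
tool_rot: [0.703, -0.074, 0.074, -0.703]
ft_force: [-2.4, 1.6, 14.3]
grip_width: 0.0486
 t 14.575 p [ 0.507  -0.2135  0.0627] w 0.0486 F [-2.4  1.6 14.3] T [ 0.6   0.75 -0.05] q [-0.4   0.47 -0.13  0.97  0.   -0.19]
[[0.978, 0.001, 0.208], [-0.208, -0.0, 0.978], [0.001, -1.0, -0.0]]
```

```bash
python3 -m handwheel '[[0,0,0,0,0.25,0],[0,0,0,0,0.5,0],[0,0,0,0,0.6,0],[0,0,0,0,0.6,0],[0,0,0,0,0.6,0]]'; python3 -c "from h import *;st()"
```

```text
clock: 15.2
eef_pos: [0.5069, -0.2134, 0.0627]
tool_rot: [0.698, -0.11, 0.111, -0.698]
ft_force: [-3.0, 0.6, 13.3]
grip_width: 0.0484
 t 15.2 p [ 0.5069 -0.2134  0.0627] w 0.0484 F [-3.   0.6 13.3] T [0.55 0.73 0.07] q [-0.4   0.47 -0.13  0.97 -0.   -0.08]
[[0.951, 0.001, 0.309], [-0.309, -0.0, 0.951], [0.001, -1.0, -0.0]]
```

```bash
python3 -m handwheel '[[0,0,0,0,0.25,0],[0,0,0,0,0.5,0],[0,0,0,0,0.6,0],[0,0,0,0,0.6,0],[0,0,0,0,0.6,0]]'; python3 -c "from h import *;st()"
```

```text
clock: 15.82
eef_pos: [0.507, -0.2133, 0.0623]
tool_rot: [-0.692, 0.147, -0.147, 0.692]
ft_force: [-2.9, 2.0, 12.1]
grip_width: 0.0484
 t 15.825 p [ 0.507  -0.2133  0.0623] w 0.0484 F [-2.9  2.  12.1] T [ 0.63  0.56 -0.1 ] q [-0.4   0.47 -0.13  0.97  0.    0.02]
[[0.914, 0.001, 0.407], [-0.407, 0.0, 0.914], [0.001, -1.0, 0.0]]
```

```bash
python3 -m handwheel '[[0,0,0,0,0.25,0],[0,0,0,0,0.5,0],[0,0,0,0,0.6,0],[0,0,0,0,0.6,0],[0,0,0,0,0.6,0]]'; python3 - <<'E'
from h import *
st();snap("wrist","w13",(160,100,480,400),2.4)
E
```

```text
clock: 16.45
eef_pos: [0.507, -0.2132, 0.0616]
tool_rot: [-0.683, 0.183, -0.183, 0.683]
ft_force: [0.1, 2.2, 7.7]
grip_width: 0.0484
 t 16.45 p [ 0.507  -0.2132  0.0616] w 0.0484 F [0.1 2.2 7.7] T [ 0.48  0.19 -0.04] q [-0.4   0.47 -0.13  0.97  0.    0.13]
[[0.866, 0.001, 0.5], [-0.5, 0.0, 0.866], [0.0, -1.0, 0.001]]
```

View pics/w13.png

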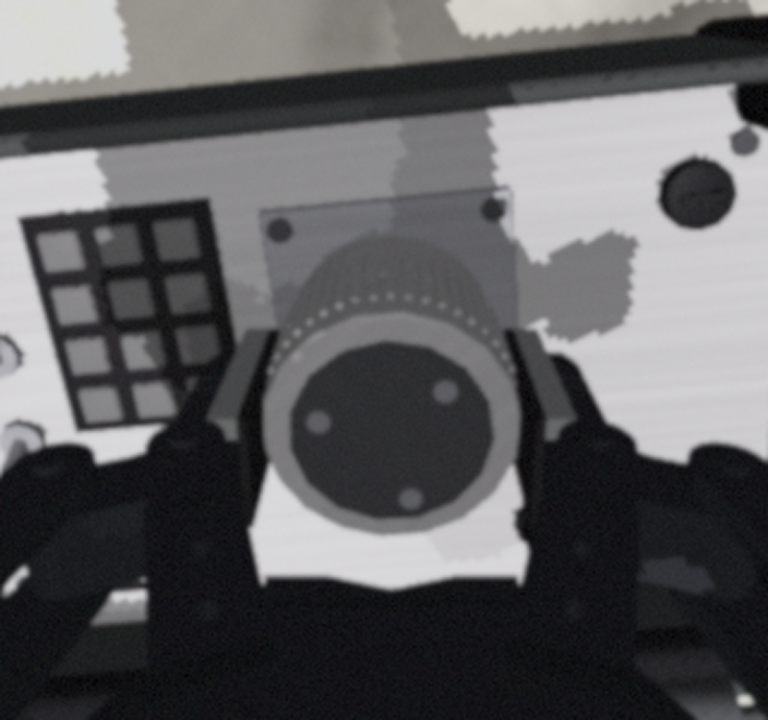

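```bash
python3 -m handwheel '[[0,0.05,0,0,0.2,0],[0,0.1,0,0,0.3,0],[0,0.15,0,0,0.3,0],[0,0.2,0,0,0.3,0],[0,0.2,0,0,0.3,0]]'; python3 - <<'E'
from h import *
st()
E
```

```text
clock: 17.12
eef_pos: [0.5071, -0.2131, 0.0566]
tool_rot: [-0.678, 0.2, -0.201, 0.678]
ft_force: [-1.7, 2.6, 7.1]
grip_width: 0.0485
 t 17.125 p [ 0.5071 -0.2131  0.0566] w 0.0485 F [-1.7  2.6  7.1] T [0.38 0.09 0.03] q [-0.4   0.47 -0.14  0.96  0.    0.18]
[[0.839, 0.001, 0.544], [-0.544, 0.0, 0.839], [0.0, -1.0, 0.001]]
```

Dropping in freely with only spring force. Push on to the flange.

```bash
python3 -m handwheel '[[0,0.03,0,0,0,0],[0,0.06,0,0,0,0],[0,0.09,0,0,0,0],[0,0.1,0,0,0,0],[0,0.1,0,0,0,0]]'; python3 - <<'E'
from h import *
st();snap("side","d14",(330,110,430,220),5.5)
E
```

```text
clock: 17.75
eef_pos: [0.5072, -0.2132, 0.0565]
tool_rot: [-0.678, 0.2, -0.201, 0.678]
ft_force: [-5.4, 4.9, 21.2]
grip_width: 0.0481
 t 17.75 p [ 0.5072 -0.2132  0.0565] w 0.0481 F [-5.4  4.9 21.2] T [ 0.84  1.15 -0.02] q [-0.4   0.47 -0.14  0.96  0.    0.18]
[[0.839, 0.002, 0.544], [-0.544, -0.0, 0.839], [0.002, -1.0, 0.001]]
```

View pics/d14.png

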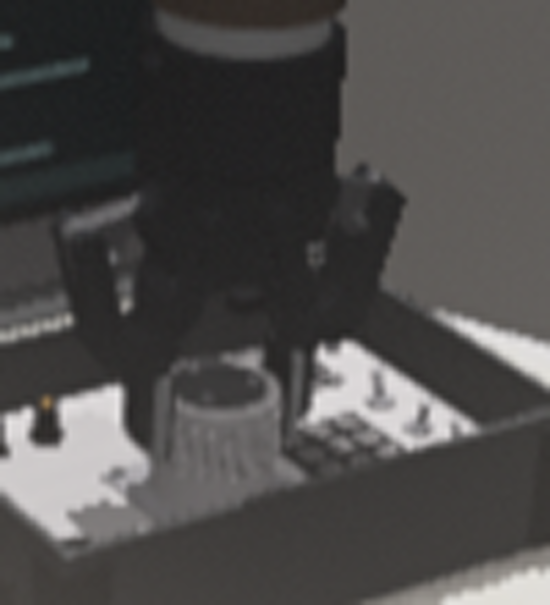

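```bash
python3 - <<'E'
from h import *
c=snap("wrist","w15",(160,100,480,400),2.4)
a=cv2.imread("pics/w12.png");b=cv2.imread("pics/w13.png");d=cv2.imread("pics/w15.png")
for n,i in zip("abd",(a,b,d)):
    g=cv2.cvtColor(i,cv2.COLOR_BGR2GRAY)
    m=(g[330:530,290:500]<75).astype(np.uint8); k,l,s,ce=cv2.connectedComponentsWithStats(m); j=1+np.argmax(s[1:,4]); print(n,s[j],ce[j])
E
```

```text
a [    2    12   201   176 26575] [101.10758231  99.83992474]
b [    1    12   202   176 26481] [101.05524716 100.01608701]
d [    2    12   201   176 26524] [101.09568693 100.04810737]
```

View pics/w15.png

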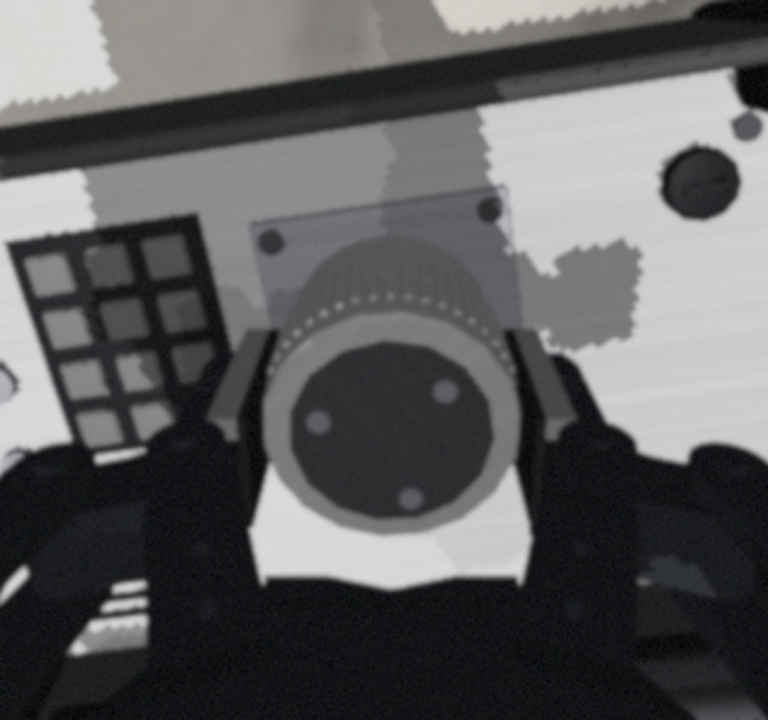

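```bash
python3 -m handwheel '[[0,0.02,0,0,0.1,0],[0,0.04,0,0,0.3,0],[0,0.04,0,0,0.5,0],[0,0.04,0,0,0.5,0],[0,0.04,0,0,0.5,0]]'; python3 - <<'E'
from h import *
for i in range(1): st()
E
```

```text
clock: 18.48
eef_pos: [0.5076, -0.2131, 0.0564]
tool_rot: [-0.668, 0.229, -0.231, 0.669]
ft_force: [-6.3, 5.6, 26.3]
grip_width: 0.0488
 t 18.475 p [ 0.5076 -0.2131  0.0564] w 0.0488 F [-6.3  5.6 26.3] T [0.93 1.5  0.06] q [-0.4   0.47 -0.14  0.95  0.    0.26]
[[0.788, 0.003, 0.615], [-0.615, -0.0, 0.788], [0.003, -1.0, 0.002]]
```

```bash
python3 -m handwheel '[[-0.03,0,0,0,0,0],[-0.03,0,0,0,-0.2,0],[-0.03,0,0,0,-0.4,0],[-0.03,0,0,0,-0.4,0],[-0.03,0,0,0,-0.4,0]]'; python3 - <<'E'
from h import *
st();snap("side","d16",(330,110,430,220),5.5);snap("scene","s16",(325,190,455,320),4.5)
E
```

```text
clock: 19.1
eef_pos: [0.508, -0.2129, 0.0564]
tool_rot: [-0.676, 0.205, -0.208, 0.676]
ft_force: [-4.1, 4.6, 25.3]
grip_width: 0.0482
 t 19.1 p [ 0.508  -0.2129  0.0564] w 0.0482 F [-4.1  4.6 25.3] T [0.82 0.89 0.02] q [-0.4   0.47 -0.14  0.95  0.    0.2 ]
[[0.829, 0.005, 0.559], [-0.559, -0.001, 0.829], [0.005, -1.0, 0.002]]
```

View pics/d16.png

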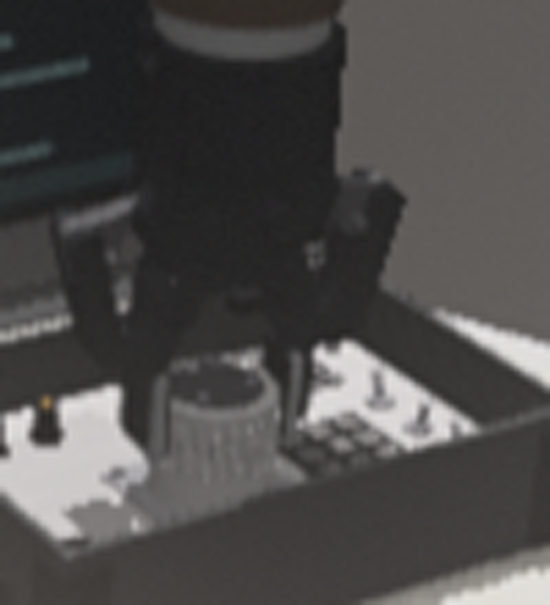

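View pics/s16.png

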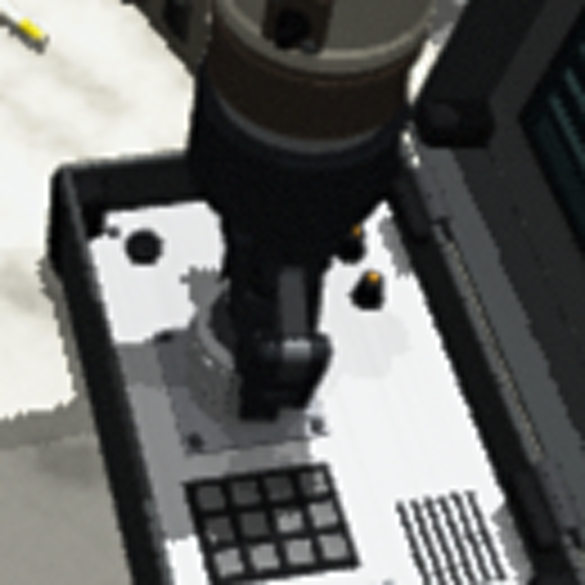

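```bash
python3 - <<'E'
from h import *
for dz in (0,.0025,.008,.009,.010): print(dz,(proj("side",[.5072,-.2132,.094-dz])[0]-[330,110])*5.5)
g=[cv2.cvtColor(cv2.imread(f"pics/{n}.png"),cv2.COLOR_BGR2GRAY).astype(np.float32) for n in ("d11","d12","d16")]
for i,n in zip(g,("d11","d12","d16")): print(n,i[330:430:4,225:250].mean(1).astype(int).tolist())
E
```

```text
0 [218.14087379 362.74427119]
0.0025 [217.75733543 368.50915811]
0.008 [216.91674301 381.14393171]
0.009 [216.76437755 383.43410581]
0.01 [216.61215606 385.72211609]
d11 [49, 58, 74, 88, 87, 75, 62, 59, 58, 60, 64, 67, 69, 74, 93, 114, 121, 111, 105, 102, 101, 97, 97, 100, 102]
d12 [43, 46, 54, 65, 69, 63, 55, 53, 53, 55, 62, 68, 73, 77, 91, 105, 108, 101, 97, 95, 94, 93, 92, 92, 92]
d16 [49, 49, 49, 47, 52, 73, 104, 130, 133, 109, 75, 60, 59, 62, 61, 59, 58, 59, 65, 85, 107, 117, 112, 105, 105]
```

```bash
python3 -m handwheel '[[0,0.02,0,0,0,0],[0,0.03,0,0,0,0],[0,0.03,0,0,0,0],[0,0.03,0,0,0,0],[0,0.03,0,0,0,0]]'; python3 - <<'E'
from h import *
st();snap("scene","s17",None,1.2);snap("side","d17",None,1.2)
E
```

```text
clock: 19.82
eef_pos: [0.508, -0.2129, 0.0564]
tool_rot: [-0.676, 0.205, -0.208, 0.676]
ft_force: [-5.9, 6.5, 27.8]
grip_width: 0.048
 t 19.825 p [ 0.508  -0.2129  0.0564] w 0.048 F [-5.9  6.5 27.8] T [0.97 1.29 0.03] q [-0.4   0.47 -0.14  0.95  0.    0.2 ]
[[0.829, 0.005, 0.559], [-0.559, -0.001, 0.829], [0.005, -1.0, 0.002]]
```

View pics/s17.png

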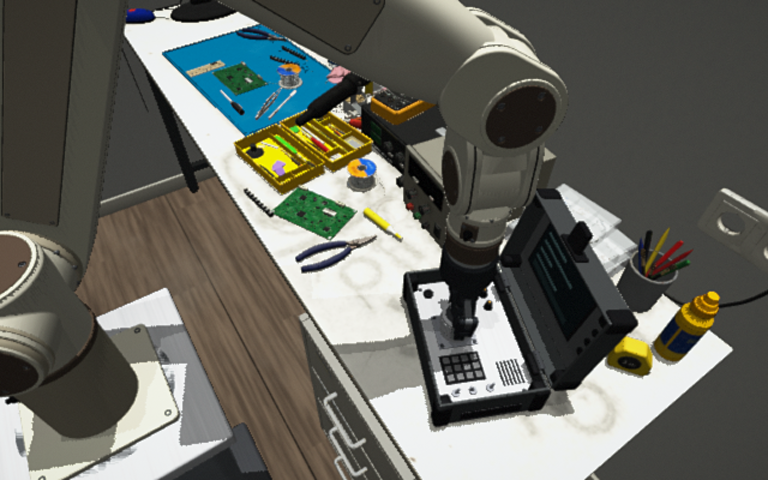

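View pics/d17.png

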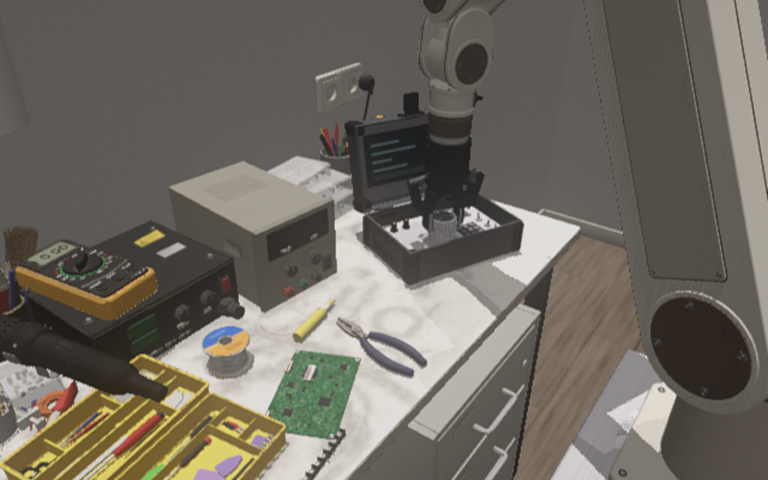

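```bash
python3 -c "
from h import *
bot.job_done(); st()"
```

```text
the job is handed in; nothing more can be done
the job is handed in; nothing more can be done
```

The lid is standing at about 1.74 rad, and the plug is turned, dropped over its pin and held down on the flange. I handed the job in at about 20 s, still gripping and pushing; no state reading came back after that.

- **Lid:** The first pull slipped in the pads and stopped at about 1.66 rad. I re-gripped the tab and moved it on. After letting go, the wrist picture fitted 1.745 rad and the scene picture agreed; a wrist reading just before release gave 1.735–1.745.
- **Plug:** I turned it clockwise while pressing lightly. At about 45° the force fell from about 13 N to 8 N, and it then slid down on spring force alone to a hard stop. Turning it a few degrees either way met almost no resistance. At the last check the wrist force was about 28 N and the height was steady.
- **Check that disagreed:** The arm measured about 9.5 mm of travel down from the grasp, and the side picture suggested 9–9.5 mm, not the full 10 mm. The plug did not slip in the grip. The likeliest reason is that closing the fingers had already pushed it down about 0.5 mm. I take the hard stop to be the flange, because the only other stop, on the pin, is at 2.5 mm.
- **Bystanders:** In the last pictures the board, pliers, spool and glue tube look where they were at the start.

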